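Move the hanging controller over the end stops to the caddy's rail

TASK

The hanging stand on the media cabinet has two rails in line; the white game controller hangs on one and the steel caddy on the other. Lift the controller's hanger over the end stops at the gap in the middle, across to the caddy's rail, and lower it until it rests fully on that rail before letting go. Leave the caddy, bowl and figurine where they are.

Things in the scene. Friction and masses are not known exactly. Their poses are not given: they have to be found in the camera images.
- stand: Fixed stand: dark wooden base plate 130 x 490 x 12 mm, origin at the centre of its underside, z up. Two square steel rails (14 x 14 mm section) in line along its own y at own x = 0, tops 215 mm above the origin, each held only by an outer post (22 mm square, to the rail top, inner face at |y| = 215 mm); inner ends are free.
- gap (a point): Point on the stand midway between the rails, at rail-top height (215 mm over the stand's origin). Each rail's free inner end lies 20 mm from it along the stand's y and carries an upright end stop: 14 mm wide in x, 6 mm thick (20 to 26 mm from this point), rising 20 mm above the rail top. The 40 mm between the stops is empty.
- controller: White game controller (160 mm wide in own x, 45 mm thick in y) hanging rigidly under a steel hanger, 0.24 to 0.42 kg in all, spanning 89 to 177 mm below the origin. To be moved. Origin = centre of the underside of the hanger's saddle, which rests flat on the rail top. Own z up; own y along the rail.
- loop (a point): Centre of the controller hanger's window, 50 mm below its saddle underside. The hanger is a closed loop round the rail, 34 mm long in y: slot 20 mm wide in x for 15 mm below the saddle, shoulders at 45 degrees, then a window 56 mm wide with its floor 85 mm below the saddle. To pass a stop the hanger must be 20 to 71 mm above its resting height.
- grip (a point): Centre of the black grip block on top of the controller's hanger, 33 mm above the saddle underside: 16 mm thick in own x (across the rail), 36 mm wide in y, 56 mm tall (5 to 61 mm above the saddle underside). Best pinched across its 16 mm from above.
- caddy: Bystander: steel box 110 (own x) x 40 (y) x 80 mm with a black remote in it, under the same kind of hanger with the same grip block, on the other rail, 150 to 185 mm along y from the stand's middle. Origin = centre of the underside of its saddle, on the rail top; box 89 to 169 mm below it.
- bowl: Bystander: white ceramic bowl, rim 130 mm across, 55 mm high, on the cabinet top on the far (+x) side of the stand. Origin at the centre of its underside.
- figurine: Bystander: turned wooden figurine, foot 60 mm wide, 112 mm high, on the cabinet top on the far (+x) side of the stand. Origin at the centre of its underside.
Mind the look-alikes: they are no part of the job. Leave any green or purple look-alike of the controller alone.

How it is judged:
On the way, in this order (a step that is already met when the one before it is completed fails the run):
1. the controller's hanger is over the gap between the rails, its saddle higher than the end stops (z of controller in the frame of stand above 0.235 m and y of controller in the frame of stand between -0.03 and 0.03 m), for 0.05 s.
2. the controller's hanger rests on the caddy's rail (saddle within 5 mm of the rail top) while the fingers still hold it ((y of each of controller, caddy in the frame of stand above 0.03 m or y of each of controller, caddy in the frame of stand below -0.03 m) and z of controller in the frame of stand between 0.21 and 0.22 m and x of controller in the frame of stand between -0.008 and 0.008 m and contact force between the fingers and controller above 1 N), for 0.05 s.
At the end, for the whole second after the job is handed in: The controller's hanger hangs at rest and released on the same rail as the caddy: both on the same side of the gap, saddle within 5 mm of the rail top and 8 mm of the rail's centre line, upright within 0.12 rad; caddy, bowl and figurine within 30 mm of where they began ((y of each of controller, caddy in the frame of stand above 0.03 m or y of each of controller, caddy in the frame of stand below -0.03 m) and z of controller in the frame of stand between 0.21 and 0.22 m and x of controller in the frame of stand between -0.008 and 0.008 m and angle between controller's own z axis and vertical below 0.12 rad and linear speed of controller below 0.03 m/s and angular speed of controller below 0.3 rad/s and contact force between the fingers and controller below 0.1 N and distance of each of caddy, bowl, figurine from where it was at the start of the episode below 0.03 m); the robot touches nothing.
It fails at once if the caddy is pushed more than 30 mm (distance of caddy from where it was at the start of the episode above 0.03 m).
It fails at once if the bowl is pushed more than 30 mm (distance of bowl from where it was at the start of the episode above 0.03 m).
It fails at once if the figurine is pushed more than 30 mm or tipped (distance of figurine from where it was at the start of the episode above 0.03 m or angle between figurine's own z axis and vertical above 0.5 rad).
It also fails if it takes over 38 s, if anything falls off the work surface, if the arm or the gripper's body presses on something with over 40 N, if the wrist force passes 120 N, or if a joint passes its speed limit or range.

ROBOT

A 6-joint arm with a two-finger parallel gripper is mounted at the origin on the work surface. World frame = base frame: x ahead of the robot, y to its left, z up, the work surface at z = 0. Lengths are in m, angles in rad, forces in N, time in s.
With the tool pointing down it reaches from about 0.35 to 0.775 m from the base axis. Payload 5.5 kg.
Tool frame: the origin (TCP) lies on the centre line of the jaws, within the pads' length; the fingertips stand 17 mm ahead of it and the grasp point (between the pads) lies 2 mm behind it; x points along the fingers, y is the direction in which the jaws open and shut, and the axes are right-handed (so a half turn about x gives the same grasp; the last joint's range is limited). The gripper opens to 85 mm and grips with 20 to 120 N. Pads are 22 mm wide; open, the fingers measure 114 mm over their backs; the gripper's body (76 mm by 85 mm) begins 54 mm behind the grasp point. The pads swing forward as they close: fully open they stand 13 mm farther back than shut.
Start: joints at [1.067, 0.313, 0.046, 1.304, 0, 1.431], TCP at [0.205, 0.537, 0.248] pointing down, gripper open.
Joint ranges: [-2.76, 2.76], [-0.86, 1.69], [-1.03, 1.26], [-2.2, 2.34], [-1.47, 1.5], [-3.14, 3.14]. Speed limits (rad/s): [2.57, 2.57, 3.14, 3.14, 3.14, 3.14].

INTERFACE

Orientations are given as a rotation vector (axis times angle).
In Python, from plant import monitor, optics, ticket, nets gives the robot as it stands. The module is installed in compiled form; this text tells all that it offers.
- The arm moves only by the tool send_rows, never from a script. Its argument "plan" is a list of rows, each an object of numbers: "claw": the opening, from 0 (shut) to 1 (fully open); "x", "y", "z": the shift along the world's x, y, z in mm; "yaw": the turn about the world's z in degrees. A call has 1 to 10 rows; each row is the pose to reach, as a shift and turn from the pose measured when the call began; what a row does not reach only later rows make up. A row lasts 1/8 s, in which the tool goes at most 62.5 mm and 10.7 degrees, less where a joint would pass 70% of its speed; a pose out of reach is approached as far as the arm can. A call with a gripper value outside its range is refused whole. The fingers move at their own pace and stop on an object; the grip force is fixed at half the most. Time passes only in rows, so rows that repeat a pose let the fingers close. It gives the time, the measured TCP pose, the force and the opening at its end, in the units of the state.
- monitor.read_state(): the state, without advancing time (a new reading comes with each control period).
- optics.snapshot(name): name is "scene" or "top" or "wrist"; returns a dict with "frame" (480x640x3 uint8, blue, green, red), "depth" (480x640 float32, m along the optical axis (not along the pixel's ray), 0 where there is no reading), "fovy" (degrees; the focal length in pixels is half the picture's height over the tangent of half this angle, whatever the lens; pixels are square), "cx", "cy" (the principal point, pixels), "world_to_cam" (4x4, takes a point from world to camera coordinates); the wrist camera has in their place "mount" (4x4, takes a point from camera to tool coordinates, whose origin is the TCP and whose axes are the tool frame's). Camera axes: x right, y down, z forward; pixel columns grow to the right and rows downward; lengths in m; the calibration is good to about 2 mm. The wrist camera is an equidistant fisheye: a pixel r from the principal point sees the ray r / f radians off the axis. A picture is of the moment at which its call begins: read the wrist's pose just before it.
- ticket.finish_job(): hands the job in, once; it reports no verdict.
Trained networks look in the newest picture that a camera, given by its name, has taken for a name from the list of things; names that differ only in an ending like _2 or _b are one class to them, and where a whole thing is asked for, a point or a joint stands for the part that bears it (a point fixed in the world has none). Each returns a list of dicts, best first, with "confidence" (0 to 1); they miss things now and then, are a little off and sometimes report something else, mostly with a low value. They report only what shows in the picture. A call takes as long as a camera call. They do not tell look-alikes from the thing itself.
- nets.outline_of(camera, label): "mask" (480x640 bool, what is visible of it) and "extent" ([centre column, centre row, width, height] in pixels, round what is visible of it).
- nets.tip_of(camera, label): "pixel" ([column, row] in pixels: a listed point, or the origin of a listed thing).
The state is a dict: "time": time; "joints": joint angles; "qd": joint speeds; "effort": joint torques, N m; "position": TCP position; "tcp_rot": TCP orientation; "wrist_force": force on the tool from outside, world axes, zero at the start; "torque": the same for the moment, N m; "grip_width": finger opening in m.
Only numpy, scipy, OpenCV 4.12 (cv2) and the standard library are available. Lean on these libraries where they do the work, as an engineer would, in place of code of your own. Each camera call takes 0.05 s, during which the arm holds its last target.

## Working session

There is one attempt and no reset: what is moved stays moved. The work goes in short steps, Python scripts to look and compute and a tool call to move; the robot and the scene stay as the last step left them, time stands still between calls to the robot, and variables do not carry over. Pictures are saved under pics/ and viewed, and the job is handed in when it is done.

Besides the shell and the picture viewer there is one more tool, called after "Call:" as a command line: name --argument value ..., lists and objects as JSON in quotes. send_rows: Moves the arm, as the interface text tells. Its arguments: {"type":"object","properties":{"plan":{"type":"array","items":{"type":"object","properties":{"claw":{"type":"number"},"x":{"type":"number"},"y":{"type":"number"},"z":{"type":"number"},"yaw":{"type":"number"}}}}},"required":["plan"]}

```bash
mkdir -p pics; cat > h.py <<'E'
import numpy as np,cv2
from plant import monitor,optics,ticket,nets
def f(s): return 240/np.tan(np.radians(s['fovy'])/2)
def cloud(s):
    d=s['depth'];v,u=np.mgrid[0:480,0:640];F=f(s)
    p=np.stack([(u-s['cx'])/F*d,(v-s['cy'])/F*d,d,np.ones_like(d)],-1)
    return (p@np.linalg.inv(s['world_to_cam']).T)[...,:3]
def proj(s,p):
    q=s['world_to_cam']@np.r_[p,1];F=f(s);return q[0]/q[2]*F+s['cx'],q[1]/q[2]*F+s['cy']
E
python3 - <<'E'
from h import *
print(monitor.read_state())
for n in('scene','top'):
    s=optics.snapshot(n);cv2.imwrite(f'pics/{n}0.png',s['frame']);P=cloud(s)
    np.savez(f'{n}0.npz',**s)
    print(n,s['fovy'],s['world_to_cam'].round(3).tolist())
    for l in('controller','caddy','stand','bowl','figurine'):
        for r in nets.outline_of(n,l):
            m=r['mask']&(s['depth']>0);print(l,round(r['confidence'],2),np.round(r['extent']),np.median(P[m],0).round(3))
    for l in('grip','loop','gap','controller','caddy','stand'):
        for r in nets.tip_of(n,l):
            u,v=np.round(r['pixel']).astype(int);print('tip',l,round(r['confidence'],2),u,v,P[min(max(v,0),479),min(max(u,0),639)].round(3))
E
```

```text
{'time': 0.0, 'joints': array([ 1.06742964e+00,  3.14005921e-01,  4.49686058e-02,  1.30363350e+00,
       -1.06018090e-05,  1.43120847e+00]), 'qd': array([-2.26516499e-04, -2.51227546e-04,  2.26055388e-04, -6.13339324e-05,
        1.25634650e-03, -7.25055344e-04]), 'effort': array([-9.92809146e-04, -4.80632758e+01,  2.98532152e+01,  1.95455714e-02,
       -2.79577289e-04,  5.45608444e-06]), 'position': array([0.20435171, 0.53692744, 0.24740149]), 'tcp_rot': array([ 0.28404305,  1.5524687 , -0.28685481]), 'wrist_force': array([ 0.07189061, -0.69725022,  0.81901816]), 'torque': array([-0.03322472, -0.02986227, -0.00102505]), 'grip_width': 0.08510802766987112}
scene 50.46969693987779 [[0.513, 0.859, 0.005, -0.219], [0.644, -0.381, -0.664, -0.295], [-0.568, 0.343, -0.748, 1.956], [0.0, 0.0, 0.0, 1.0]]
controller 0.94 [257. 245.  74.  49.] [ 0.347 -0.207  0.032]
controller 0.89 [310. 269.  35.  70.] [ 0.628 -0.164  0.131]
controller 0.89 [247. 359.  90.  63.] [ 0.739 -0.385  0.034]
controller 0.84 [174. 283.  66.  73.] [ 0.366 -0.477  0.033]
controller 0.76 [430. 206.  73.  36.] [0.515 0.
[... 1943 characters left out ...]
 0.304 0.035]
tip grip 0.59 344 221 [ 0.602 -0.166  0.274]
tip loop 0.85 455 333 [ 0.371 -0.516 -0.001]
tip loop 0.81 147 265 [0.5   0.399 0.001]
tip loop 0.8 342 230 [ 0.593 -0.164  0.221]
tip loop 0.78 430 211 [ 0.734 -0.437 -0.005]
tip loop 0.69 329 336 [ 0.335 -0.155 -0.006]
tip gap 0.82 285 245 [ 0.589 -0.006  0.013]
tip gap 0.45 317 180 [ 0.785 -0.086  0.054]
tip controller 0.86 470 325 [ 0.395 -0.55   0.027]
tip controller 0.73 313 334 [ 0.337 -0.109 -0.002]
tip controller 0.68 162 272 [0.478 0.34  0.035]
tip controller 0.55 445 212 [ 0.733 -0.482 -0.002]
tip caddy 0.66 217 261 [0.482 0.135 0.258]
tip caddy 0.37 283 244 [0.592 0.    0.014]
tip stand 0.83 286 260 [ 0.544 -0.013  0.013]
```

View pics/scene0.png

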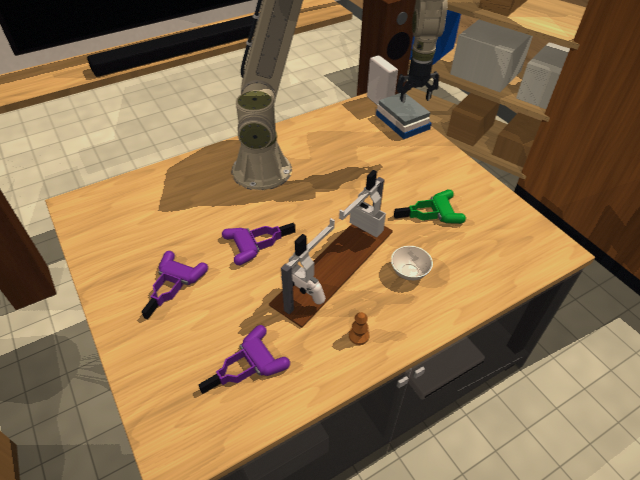

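View pics/top0.png

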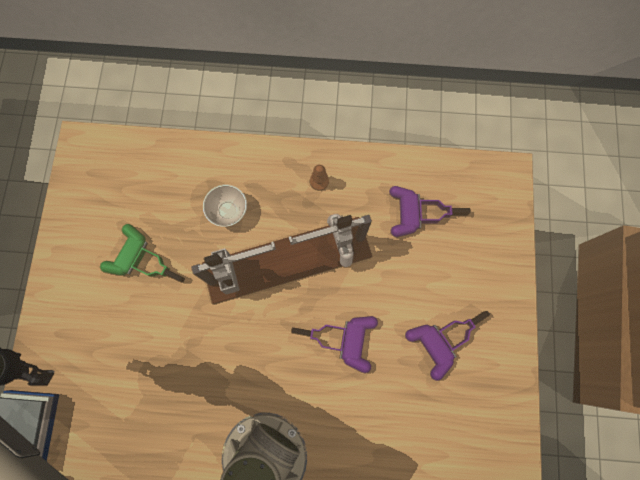

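```bash
python3 - <<'E'
from h import *
A=np.load('scene0.npz')['frame'][170:350,250:430];B=np.load('top0.npz')['frame'][180:330,180:390]
a=cv2.resize(A,(400,400),interpolation=2);b=cv2.resize(B,(390,400),interpolation=2)
cv2.imwrite('pics/crop0.png',np.hstack([a,b]))
pts=[]
for n in('scene','top'):
    s=np.load(n+'0.npz');P=cloud(s).reshape(-1,3);P=P[s['depth'].ravel()>0]
    m=(P[:,0]>.4)&(P[:,0]<.75)&(abs(P[:,1])<.35)&(P[:,2]>.205);Q=P[m];pts.append(Q)
    print(n,len(Q),np.histogram(Q[:,2],np.arange(.2,.31,.005)))
    r=Q[abs(Q[:,2]-.215)<.004]
    # base plate
    for lo,hi in((-.3,-.2),(-.2,-.1),(-.1,0),(0,.1),(.1,.2),(.2,.3)):
        k=(r[:,1]>lo)&(r[:,1]<hi)
        if k.sum():print(lo,k.sum(),r[k].mean(0).round(4))
    for sgn in(-1,1):
        k=(Q[:,1]*sgn>.1)&(Q[:,2]>.24);print('grip',Q[k].mean(0).round(4),np.percentile(Q[k],[2,98],axis=0).round(4).tolist())
np.save('hi.npy',np.vstack(pts))
E
```

```text
scene 1164 (array([  0, 117, 252, 324,  68,  42,  38,  34,  32,  20,  33,  29,  25,
        29,  51,  67,   3,   0,   0,   0,   0]), array([0.2  , 0.205, 0.21 , 0.215, 0.22 , 0.225, 0.23 , 0.235, 0.24 ,
       0.245, 0.25 , 0.255, 0.26 , 0.265, 0.27 , 0.275, 0.28 , 0.285,
       0.29 , 0.295, 0.3  , 0.305]))
-0.3 80 [ 0.6313 -0.2188  0.2154]
-0.2 124 [ 0.6065 -0.1494  0.2155]
-0.1 99 [ 0.572  -0.0653  0.2151]
0 110 [0.5266 0.0543 0.2151]
0.1 98 [0.4926 0.1467 0.2154]
0.2 16 [0.4704 0.2043 0.2146]
grip [ 0.6149 -0.1685  0.2638] [[0.6021, -0.184, 0.2409], [0.624, -0.1497, 0.2789]]
grip [0.4936 0.1444 0.2631] [[0.4823, 0.1298, 0.2409], [0.5018, 0.1668, 0.2792]]
top 1368 (array([  0, 114, 521, 316,  51,  16,  39,  22,  13,  15,  16,  17,  19,
        21, 111,  77,   0,   0,   0,   0,   0]), array([0.2  , 0.205, 0.21 , 0.215, 0.22 , 0.225, 0.23 , 0.235, 0.24 ,
       0.245, 0.25 , 0.255, 0.26 , 0.265, 0.27 , 0.275, 0.28 , 0.285,
       0.29 , 0.295, 0.3  , 0.305]))
-0.3 93 [ 0.6263 -0.219   0.2143]
-0.2 158 [ 0.5961 -0.1452  0.2147]
-0.1 136 [ 0.5679 -0.0686  0.2145]
0 188 [0.5209 0.0541 0.2141]
0.1 182 [0.4802 0.1533 0.2148]
0.2 19 [0.4651 0.2038 0.2145]
grip [ 0.6037 -0.1658  0.2687] [[0.594, -0.1827, 0.2425], [0.6164, -0.1492, 0.2777]]
grip [0.4832 0.1456 0.2677] [[0.4722, 0.1298, 0.2405], [0.4958, 0.1633, 0.2785]]
```

The scene holds five controller-like items. Four lie on the cabinet top: purple at (245,360), (175,283) and (257,245), and green at (430,206). The white one hangs on the rail at (310,270), so it's the target. I'll confirm it in the crop and fit the rail line.

View pics/crop0.png

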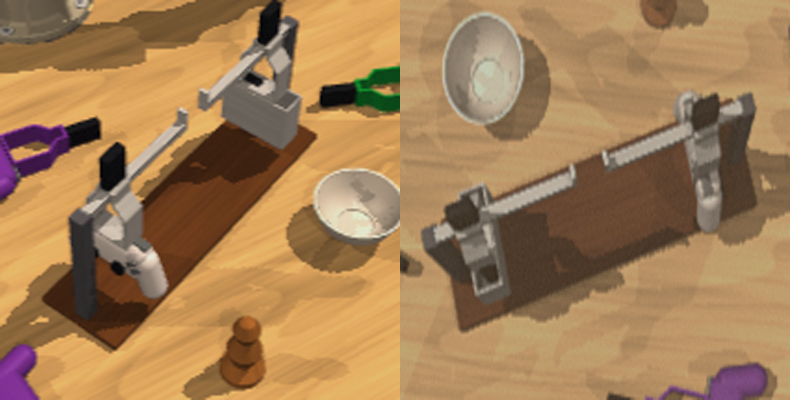

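```bash
python3 - <<'E'
from h import *
from scipy.spatial.transform import Rotation as R
for n in('scene','top'):
    s=np.load(n+'0.npz');P=cloud(s).reshape(-1,3);P=P[s['depth'].ravel()>0]
    r=P[(abs(P[:,2]-.215)<.003)&(abs(P[:,1])<.11)&(P[:,0]>.4)&(P[:,0]<.7)]
    vx,vy,x,y=cv2.fitLine(r[:,:2].astype(np.float32),cv2.DIST_HUBER,0,.01,.01).ravel()
    if vy<0:vx,vy=-vx,-vy
    a=np.arctan2(-vx,vy);c=np.array([x,y]);print(n,'yaw of stand deg',np.degrees(a),'x at y=0',x-y*vx/vy)
    ex=np.array([np.cos(a),np.sin(a)]);ey=np.array([-np.sin(a),np.cos(a)])
    o=np.array([x-y*vx/vy,0])
    L=np.c_[(P[:,:2]-o)@ex,(P[:,:2]-o)@ey,P[:,2]]
    st=L[(abs(L[:,0])<.012)&(abs(L[:,1])<.08)&(L[:,2]>.222)&(L[:,2]<.24)];
    for k in(-1,1):
        q=st[(st[:,1]*k>-.0)];print('stops',k,len(q),np.percentile(q,[2,50,98],axis=0).round(4).tolist() if len(q) else '')
    ra=L[(abs(L[:,0])<.012)&(abs(L[:,1])<.1)&(abs(L[:,2]-.215)<.004)];h=np.sort(ra[:,1]);i=np.argmax(np.diff(h));print('gap edges',h[i],h[i+1])
    for sg in(-1,1):
        g=L[(L[:,1]*sg>.1)&(abs(L[:,0])<.03)&(L[:,2]>.272)&(abs(L[:,1])<.21)]
        print('griptop',len(g),np.percentile(g,[3,50,97],axis=0).round(4).tolist(), 'mid world',o+ex*(g[:,0].min()+g[:,0].max())/2+ey*(g[:,1].min()+g[:,1].max())/2)
    b=L[(abs(L[:,2]-.012)<.003)&(abs(L[:,0])<.1)&(abs(L[:,1])<.3)];print('base',np.percentile(b,[1,99],axis=0).round(3).tolist())
print(R.from_rotvec([ 0.28404305,  1.5524687 , -0.28685481]).as_matrix().round(3))
E
```

```text
scene yaw of stand deg 21.062433 x at y=0 0.5470059
stops -1 23 [[-0.0084, -0.043, 0.223], [-0.0003, -0.038, 0.2304], [0.0067, -0.0337, 0.2391]]
stops 1 19 [[-0.0063, 0.0045, 0.2242], [0.0004, 0.0081, 0.23], [0.0058, 0.0122, 0.2373]]
gap edges -0.03363391298632302 0.0043315188145953655
griptop 65 [[-0.0087, -0.1943, 0.2726], [0.0008, -0.1784, 0.2758], [0.0074, -0.1625, 0.2791]] mid world [ 0.61058875 -0.16543297]
griptop 46 [[-0.0081, 0.1418, 0.2727], [0.0004, 0.1563, 0.2755], [0.0075, 0.1746, 0.2803]] mid world [0.49011327 0.14789084]
base [[-0.063, -0.258, 0.009], [0.064, 0.215, 0.015]]
top yaw of stand deg 21.26204 x at y=0 0.54176474
stops -1 14 [[-0.0066, -0.0403, 0.2304], [0.0001, -0.0377, 0.2322], [0.0058, -0.0352, 0.2375]]
stops 1 16 [[-0.0069, 0.0054, 0.2241], [-0.0014, 0.0082, 0.2327], [0.0071, 0.0107, 0.2353]]
gap edges -0.03787292336700677 0.0070217977740462375
griptop 84 [[-0.0082, -0.1938, 0.2722], [-0.0008, -0.1786, 0.2748], [0.0072, -0.1612, 0.2779]] mid world [ 0.6057935  -0.16610122]
griptop 82 [[-0.0066, 0.1426, 0.2722], [0.0004, 0.1591, 0.2748], [0.008, 0.1745, 0.2787]] mid world [0.48507732 0.14826997]
base [[-0.064, -0.253, 0.009], [0.063, 0.223, 0.015]]
[[-0.001  0.356  0.935]
 [-0.002  0.935 -0.356]
 [-1.    -0.002 -0.   ]]
```

The crop confirms it: the white controller, with its black grip, hangs on the rail on the −y side, and the caddy is on the +y side. I'll move above the controller and check with the wrist camera.

Call:
send_rows --plan '[{"claw": 1, "x": 0, "y": 0, "z": 55, "yaw": 0}, {"claw": 1, "x": 0, "y": 0, "z": 110, "yaw": 0}, {"claw": 1, "x": 30, "y": -40, "z": 115, "yaw": -6}, {"claw": 1, "x": 55, "y": -90, "z": 115, "yaw": -12}, {"claw": 1, "x": 80, "y": -140, "z": 115, "yaw": -18}, {"claw": 1, "x": 110, "y": -190, "z": 115, "yaw": -24}, {"claw": 1, "x": 140, "y": -240, "z": 115, "yaw": -30}, {"claw": 1, "x": 170, "y": -290, "z": 115, "yaw": -36}, {"claw": 1, "x": 200, "y": -340, "z": 115, "yaw": -42}, {"claw": 1, "x": 230, "y": -390, "z": 115, "yaw": -48}]'

```text
time: 2.45
position: [0.4353, 0.1457, 0.3636]
tcp_rot: [0.936, 1.36, -0.935]
wrist_force: [0.6, 0.3, 0.3]
grip_width: 0.0857
```

Call:
send_rows --plan '[{"claw": 1, "x": 35, "y": -50, "z": 0}, {"claw": 1, "x": 65, "y": -100, "z": 0}, {"claw": 1, "x": 95, "y": -150, "z": 0}, {"claw": 1, "x": 125, "y": -200, "z": 0}, {"claw": 1, "x": 150, "y": -250, "z": 0}, {"claw": 1, "x": 170, "y": -290, "z": 0}, {"claw": 1, "x": 174, "y": -313, "z": 0}, {"claw": 1, "x": 174, "y": -313, "z": 0}]'

```text
schema error: expected keys claw, x, y, z, yaw
```

```bash
cat >> h.py <<'E'
from scipy.spatial.transform import Rotation as R
def wcloud(st,s):
    d=s['depth'];v,u=np.mgrid[0:480,0:640];F=f(s)
    a=u-s['cx'];b=v-s['cy'];r=np.hypot(a,b)+1e-9;t=np.tan(np.minimum(r/F,1.5))
    p=np.stack([a/r*t*d,b/r*t*d,d,np.ones_like(d)],-1)
    T=np.eye(4);T[:3,:3]=R.from_rotvec(st['tcp_rot']).as_matrix();T[:3,3]=st['position']
    return (p@(T@s['mount']).T)[...,:3]
def fitall(P,o0=(.5498,-.0138),a=np.radians(21.16)):
    P=P.reshape(-1,3);ex=np.array([np.cos(a),np.sin(a)]);ey=np.array([-np.sin(a),np.cos(a)])
    L=np.c_[(P[:,:2]-o0)@ex,(P[:,:2]-o0)@ey,P[:,2]];return L
E
python3 - <<'E'
from h import *
st=monitor.read_state();s=optics.snapshot('wrist');cv2.imwrite('pics/w1.png',s['frame'])
print(st['position'],st['tcp_rot'],R.from_rotvec(st['tcp_rot']).as_matrix().round(3).tolist(),st['time'],st['wrist_force'])
P=wcloud(st,s)[s['depth']>0];L=fitall(P)
def rep(n,k):
    q=L[k];print(n,len(q),np.percentile(q,[2,50,98],axis=0).round(4).tolist() if len(q) else '')
rep('grip',(abs(L[:,0])<.03)&(abs(L[:,1]+.163)<.03)&(L[:,2]>.265)&(L[:,2]<.29))
for y in(-.12,-.09,-.06,-.04): rep('rail',(abs(L[:,0])<.025)&(abs(L[:,1]-y)<.015)&(abs(L[:,2]-.215)<.005))
E
```

```text
[0.43532408 0.14566678 0.3636188 ] [ 0.93627924  1.35962494 -0.93485822] [[0.001, 0.934, 0.358], [0.0, 0.358, -0.934], [-1.0, 0.001, 0.0]] 2.45 [0.61157923 0.28912319 0.31876878]
grip 0 
rail 0 
rail 0 
rail 0 
rail 0
```

View pics/w1.png

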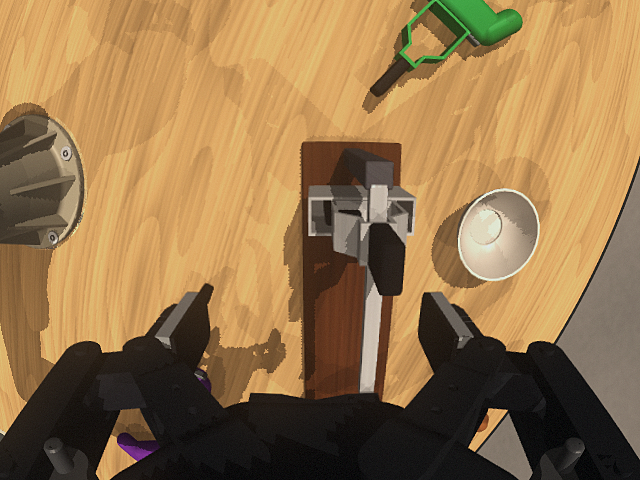

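The wrist view shows the caddy hanger at (375,230), with the arm still short of the target because the second call was refused for missing yaw. I'll continue.

Call:
send_rows --plan '[{"claw": 1, "x": 35, "y": -50, "z": 0, "yaw": 0}, {"claw": 1, "x": 65, "y": -100, "z": 0, "yaw": 0}, {"claw": 1, "x": 95, "y": -150, "z": 0, "yaw": 0}, {"claw": 1, "x": 125, "y": -200, "z": 0, "yaw": 0}, {"claw": 1, "x": 150, "y": -250, "z": 0, "yaw": 0}, {"claw": 1, "x": 170, "y": -290, "z": 0, "yaw": 0}, {"claw": 1, "x": 173, "y": -312, "z": 0, "yaw": 0}, {"claw": 1, "x": 173, "y": -312, "z": 0, "yaw": 0}]'

```text
time: 3.5
position: [0.6116, -0.1726, 0.3623]
tcp_rot: [0.942, 1.353, -0.945]
wrist_force: [-0.0, -0.6, -0.6]
grip_width: 0.0853
```

```bash
cat > w.py <<'E'
from h import *
import sys
st=monitor.read_state();s=optics.snapshot('wrist');cv2.imwrite(f'pics/{sys.argv[1]}.png',s['frame'])
print(st['position'],R.from_rotvec(st['tcp_rot']).as_matrix().round(3).tolist(),st['time'],st['wrist_force'],st['grip_width'])
print('tcp local',fitall(st['position'][None]))
P=wcloud(st,s)[s['depth']>0];L=fitall(P)
def rep(n,k):
    q=L[k];print(n,len(q),np.percentile(q,[2,50,98],axis=0).round(4).tolist() if len(q) else '')
rep('grip',(abs(L[:,0])<.03)&(abs(L[:,1]+.163)<.035)&(L[:,2]>.268)&(L[:,2]<.29))
for y in(-.12,-.09,-.06,-.04,.06,.09,.12): rep('rail',(abs(L[:,0])<.025)&(abs(L[:,1]-y)<.015)&(abs(L[:,2]-.215)<.005))
E
python3 w.py w2
```

```text
[ 0.61161974 -0.1725517   0.36229818] [[0.001, 0.938, 0.347], [-0.003, 0.347, -0.938], [-1.0, 0.0, 0.004]] 3.5 [-0.00149672 -0.58407018 -0.57673413] 0.08529427271343928
tcp local [[ 3.46431950e-04 -1.70363322e-01  3.62298182e-01]]
grip 1527 [[-0.0072, -0.1768, 0.2712], [0.0005, -0.1588, 0.2746], [0.0081, -0.1429, 0.276]]
rail 762 [[-0.0064, -0.1343, 0.2125], [0.0002, -0.12, 0.2139], [0.0068, -0.1055, 0.2154]]
rail 802 [[-0.0064, -0.1046, 0.2124], [0.0005, -0.0899, 0.214], [0.0072, -0.0753, 0.2156]]
rail 802 [[-0.0063, -0.0744, 0.2123], [0.0005, -0.0598, 0.2139], [0.0076, -0.0454, 0.2155]]
rail 724 [[-0.006, -0.0543, 0.2125], [0.0005, -0.0405, 0.214], [0.007, -0.0255, 0.2155]]
rail 0 
rail 0 
rail 0
```

View pics/w2.png

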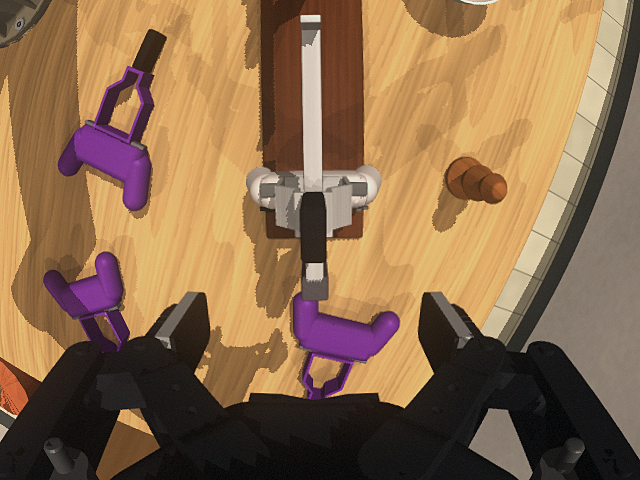

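The white controller's grip is at (313,225) in the wrist view, centred on the rail line. I'll centre the gripper along the rail and descend.

Call:
send_rows --plan '[{"claw": 1, "x": -3.6, "y": 9.3, "z": 0, "yaw": 0.9}, {"claw": 1, "x": -3.6, "y": 9.3, "z": -30, "yaw": 0.9}, {"claw": 1, "x": -3.6, "y": 9.3, "z": -50, "yaw": 0.9}, {"claw": 1, "x": -3.6, "y": 9.3, "z": -50, "yaw": 0.9}]'

```text
time: 4.05
position: [0.6065, -0.1596, 0.3122]
tcp_rot: [0.928, 1.363, -0.931]
wrist_force: [-0.3, -0.3, 1.1]
grip_width: 0.0853
```

```bash
python3 w.py w3
```

```text
[ 0.60653177 -0.15955213  0.31218033] [[-0.0, 0.931, 0.366], [-0.002, 0.366, -0.931], [-1.0, -0.001, 0.002]] 4.05 [-0.33517757 -0.32601002  1.13913651] 0.08531414495582627
tcp local [[ 2.94013994e-04 -1.56403614e-01  3.12180335e-01]]
grip 2264 [[-0.0075, -0.1765, 0.2701], [0.0002, -0.1582, 0.2746], [0.0078, -0.1429, 0.276]]
rail 1103 [[-0.0062, -0.1342, 0.2126], [0.0005, -0.12, 0.2139], [0.0072, -0.1056, 0.2153]]
rail 1153 [[-0.0062, -0.1044, 0.2126], [0.0004, -0.09, 0.2139], [0.0069, -0.0756, 0.2154]]
rail 1151 [[-0.0062, -0.0744, 0.2124], [0.0003, -0.06, 0.2139], [0.0072, -0.0457, 0.2155]]
rail 1138 [[-0.0064, -0.0544, 0.2124], [0.0007, -0.0401, 0.214], [0.0072, -0.0255, 0.2155]]
rail 0 
rail 0 
rail 0
```

Call:
send_rows --plan '[{"claw": 1, "x": 1, "y": -3, "z": -25, "yaw": -0.3}, {"claw": 1, "x": 1, "y": -3, "z": -45, "yaw": -0.3}, {"claw": 1, "x": 1, "y": -3, "z": -63, "yaw": -0.3}, {"claw": 1, "x": 1, "y": -3, "z": -63, "yaw": -0.3}, {"claw": 0.5, "x": 1, "y": -3, "z": -63, "yaw": -0.3}, {"claw": 0, "x": 1, "y": -3, "z": -63, "yaw": -0.3}, {"claw": 0, "x": 1, "y": -3, "z": -63, "yaw": -0.3}, {"claw": 0, "x": 1, "y": -3, "z": -63, "yaw": -0.3}, {"claw": 0, "x": 1, "y": -3, "z": -63, "yaw": -0.3}, {"claw": 0, "x": 1, "y": -3, "z": -63, "yaw": -0.3}]'

```text
time: 5.35
position: [0.6082, -0.1632, 0.251]
tcp_rot: [0.932, 1.358, -0.934]
wrist_force: [-0.9, -0.4, 4.5]
grip_width: 0.0152
```

```bash
python3 w.py w4
```

```text
[ 0.60818681 -0.16320868  0.25096325] [[0.002, 0.933, 0.36], [-0.003, 0.36, -0.933], [-1.0, 0.001, 0.004]] 5.35 [-0.93552447 -0.40089824  4.47396162] 0.015203819170781731
tcp local [[ 0.00051755 -0.16041106  0.25096325]]
grip 10161 [[-0.0293, -0.1748, 0.2694], [0.0001, -0.1515, 0.2755], [0.0292, -0.1433, 0.2892]]
rail 2107 [[-0.0065, -0.1344, 0.2126], [0.0005, -0.1198, 0.2139], [0.0071, -0.1057, 0.2152]]
rail 2252 [[-0.0063, -0.1044, 0.2125], [0.0002, -0.09, 0.2139], [0.007, -0.0757, 0.2152]]
rail 2180 [[-0.0062, -0.0744, 0.2125], [0.0002, -0.0601, 0.2139], [0.007, -0.0455, 0.2154]]
rail 1752 [[-0.0062, -0.0546, 0.2125], [0.0002, -0.0426, 0.214], [0.0071, -0.0302, 0.2155]]
rail 0 
rail 0 
rail 0
```

View pics/w4.png

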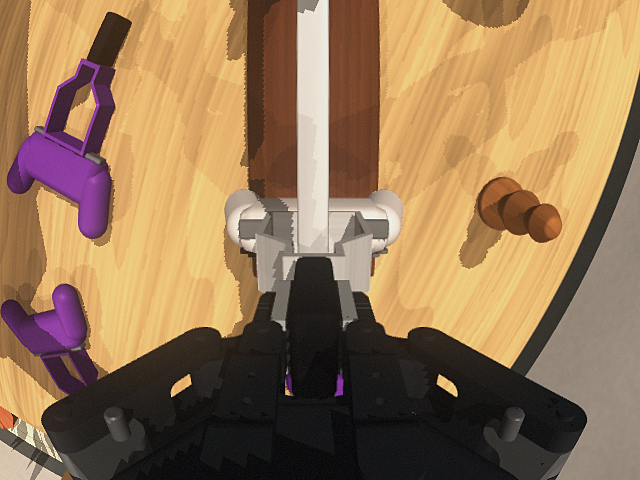

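The wrist view shows the grip block pinched between the fingers at (315,320). I'll lift slowly.

Call:
send_rows --plan '[{"claw": 0, "x": 0, "y": 0, "z": 6, "yaw": 0}, {"claw": 0, "x": 0, "y": 0, "z": 14, "yaw": 0}, {"claw": 0, "x": 0, "y": 0, "z": 24, "yaw": 0}, {"claw": 0, "x": 0, "y": 0, "z": 34, "yaw": 0}, {"claw": 0, "x": 0, "y": 0, "z": 42, "yaw": 0}, {"claw": 0, "x": 0, "y": 0, "z": 46, "yaw": 0}, {"claw": 0, "x": 0, "y": 0, "z": 46, "yaw": 0}, {"claw": 0, "x": 0, "y": 0, "z": 46, "yaw": 0}]'

```text
time: 6.4
position: [0.608, -0.1632, 0.2966]
tcp_rot: [0.932, 1.358, -0.934]
wrist_force: [1.0, -0.2, -1.9]
grip_width: 0.0152
```

```bash
python3 w.py w5|head -3; python3 - <<'E'
from h import *
s=optics.snapshot('scene');cv2.imwrite('pics/s5.png',cv2.resize(s['frame'][170:350,230:430],(800,600)[:1]+(600,),interpolation=2))
w=cv2.imread('pics/w5.png');
E
```

```text
[ 0.60804802 -0.16315273  0.2965818 ] [[0.001, 0.933, 0.36], [-0.003, 0.36, -0.933], [-1.0, 0.0, 0.003]] 6.4 [ 0.98741704 -0.24461432 -1.88178569] 0.015244973209504404
tcp local [[ 0.00040832 -0.16030877  0.2965818 ]]
grip 1120 [[-0.0182, -0.1522, 0.2689], [0.0004, -0.1434, 0.2846], [0.0196, -0.1425, 0.2898]]
```

View pics/s5.png

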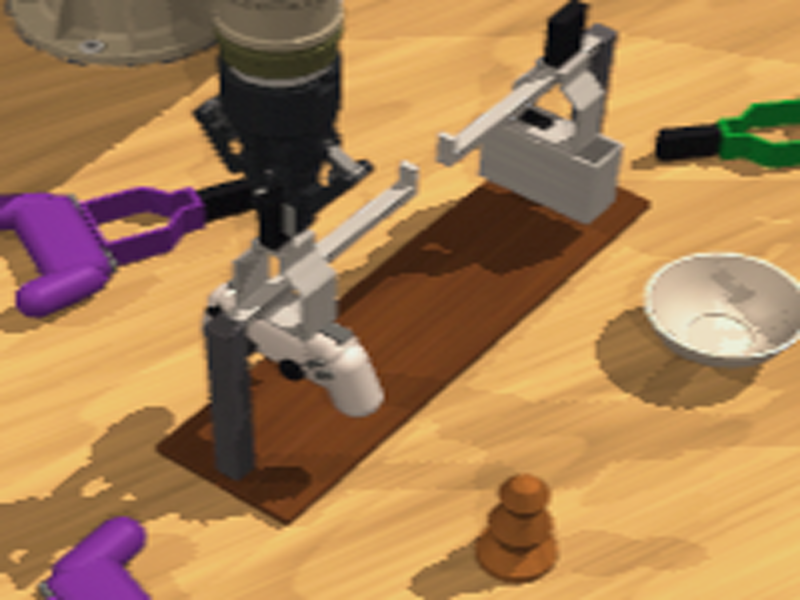

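View pics/w5.png

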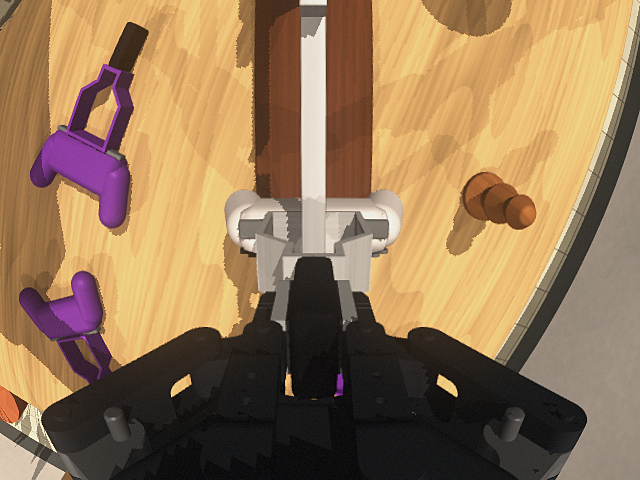

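The hanger is up about 46 mm with no slip or tilt, and the rail runs through its window. I'll move along the rail to the gap.

Call:
send_rows --plan '[{"claw": 0, "x": -3, "y": 8, "z": 0, "yaw": 0}, {"claw": 0, "x": -9, "y": 24, "z": 0, "yaw": 0}, {"claw": 0, "x": -17, "y": 44, "z": 0, "yaw": 0}, {"claw": 0, "x": -26, "y": 66, "z": 0, "yaw": 0}, {"claw": 0, "x": -34, "y": 88, "z": 0, "yaw": 0}, {"claw": 0, "x": -43, "y": 110, "z": 0, "yaw": 0}, {"claw": 0, "x": -51, "y": 131, "z": 0, "yaw": 0}, {"claw": 0, "x": -56, "y": 144, "z": 0, "yaw": 0}, {"claw": 0, "x": -58, "y": 149, "z": 0, "yaw": 0}, {"claw": 0, "x": -58, "y": 149, "z": 0, "yaw": 0}]'

```text
time: 7.75
position: [0.5501, -0.0141, 0.2965]
tcp_rot: [0.932, 1.358, -0.934]
wrist_force: [0.8, -0.4, -2.8]
grip_width: 0.0153
```

```bash
python3 w.py w6
```

```text
[ 0.55012704 -0.01410815  0.29652365] [[0.002, 0.933, 0.361], [-0.003, 0.361, -0.933], [-1.0, 0.0, 0.003]] 7.75 [ 0.78866804 -0.40200906 -2.84137586] 0.015273260330492231
tcp local [[ 1.93753131e-04 -4.05423941e-04  2.96523653e-01]]
grip 0 
rail 0 
rail 0 
rail 0 
rail 0 
rail 1318 [[-0.0064, 0.0457, 0.2125], [0.0002, 0.0601, 0.2139], [0.0069, 0.074, 0.2153]]
rail 1364 [[-0.0064, 0.0757, 0.2125], [0.0002, 0.0902, 0.2139], [0.0068, 0.1044, 0.2154]]
rail 1291 [[-0.0063, 0.1056, 0.2125], [0.0003, 0.1197, 0.214], [0.0073, 0.1344, 0.2154]]
```

View pics/w6.png

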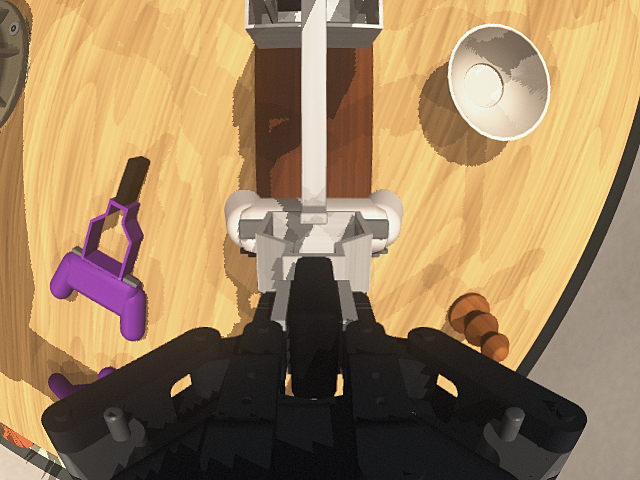

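The hanger is over the gap, 46 mm up, and the caddy's rail is centred at (313,150). I'll continue 80 mm and stop above the rest position.

Call:
send_rows --plan '[{"claw": 0, "x": -3, "y": 8, "z": 0, "yaw": 0}, {"claw": 0, "x": -8, "y": 22, "z": 0, "yaw": 0}, {"claw": 0, "x": -15, "y": 38, "z": 0, "yaw": 0}, {"claw": 0, "x": -21, "y": 54, "z": 0, "yaw": 0}, {"claw": 0, "x": -27, "y": 68, "z": 0, "yaw": 0}, {"claw": 0, "x": -29, "y": 74.5, "z": 0, "yaw": 0}, {"claw": 0, "x": -29, "y": 74.5, "z": 0, "yaw": 0}, {"claw": 0, "x": -29, "y": 74.5, "z": -8, "yaw": 0}, {"claw": 0, "x": -29, "y": 74.5, "z": -18, "yaw": 0}, {"claw": 0, "x": -29, "y": 74.5, "z": -18, "yaw": 0}]'

```text
time: 9.05
position: [0.5206, 0.0597, 0.2769]
tcp_rot: [0.931, 1.36, -0.937]
wrist_force: [-0.4, 0.2, -2.6]
grip_width: 0.0154
```

```bash
python3 w.py w7
```

```text
[0.52061165 0.05966627 0.27689537] [[-0.001, 0.933, 0.359], [-0.003, 0.359, -0.933], [-1.0, -0.002, 0.002]] 9.05 [-0.40539917  0.18086202 -2.59621757] 0.015372674166893124
tcp local [[-0.00070097  0.07904911  0.27689537]]
grip 0 
rail 0 
rail 0 
rail 0 
rail 0 
rail 259 [[-0.0248, 0.0656, 0.2135], [0.0199, 0.0707, 0.2172], [0.0248, 0.0748, 0.2197]]
rail 1618 [[-0.0245, 0.0763, 0.2127], [0.0012, 0.0924, 0.2146], [0.0245, 0.1044, 0.2198]]
rail 1561 [[-0.0061, 0.1056, 0.2125], [0.0007, 0.1206, 0.2139], [0.0073, 0.1342, 0.2152]]
```

View pics/w7.png

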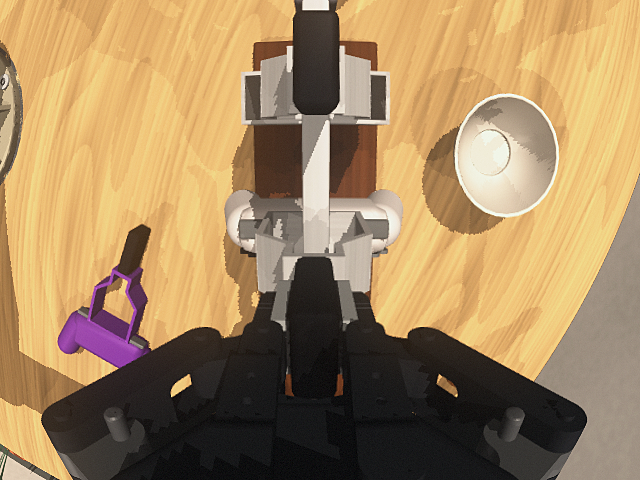

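Call:
send_rows --plan '[{"claw": 0, "x": 1, "y": 0.4, "z": -6, "yaw": 0}, {"claw": 0, "x": 1, "y": 0.4, "z": -12, "yaw": 0}, {"claw": 0, "x": 1, "y": 0.4, "z": -17, "yaw": 0}, {"claw": 0, "x": 1, "y": 0.4, "z": -21, "yaw": 0}, {"claw": 0, "x": 1, "y": 0.4, "z": -24, "yaw": 0}, {"claw": 0, "x": 1, "y": 0.4, "z": -26, "yaw": 0}, {"claw": 0, "x": 1, "y": 0.4, "z": -26, "yaw": 0}, {"claw": 0, "x": 1, "y": 0.4, "z": -26, "yaw": 0}]'

```text
time: 10.1
position: [0.522, 0.0601, 0.2517]
tcp_rot: [0.932, 1.359, -0.936]
wrist_force: [-0.1, 0.1, -3.4]
grip_width: 0.0155
```

```bash
python3 w.py w8
```

```text
[0.52196025 0.06012311 0.25168269] [[-0.0, 0.933, 0.36], [-0.003, 0.36, -0.933], [-1.0, -0.001, 0.003]] 10.1 [-0.06819209  0.05806628 -3.37804039] 0.015517571661479693
tcp local [[0.00072161 0.07898834 0.25168269]]
grip 0 
rail 0 
rail 0 
rail 0 
rail 0 
rail 0 
rail 1303 [[-0.0125, 0.0849, 0.2123], [0.0002, 0.0956, 0.2149], [0.0145, 0.1046, 0.2199]]
rail 2087 [[-0.0064, 0.1056, 0.2126], [0.0003, 0.1204, 0.2139], [0.0071, 0.1345, 0.2152]]
```

View pics/w8.png

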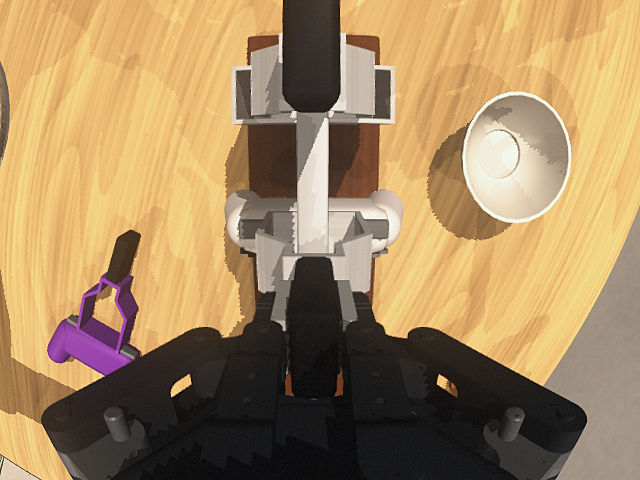

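It's almost down, but the wrist still carries the load (−3.4 N). I'll lower it until the rail takes the weight.

Call:
send_rows --plan '[{"claw": 0, "x": 0, "y": 0, "z": -1, "yaw": 0}, {"claw": 0, "x": 0, "y": 0, "z": -2, "yaw": 0}, {"claw": 0, "x": 0, "y": 0, "z": -2, "yaw": 0}]'

```text
time: 10.52
position: [0.5221, 0.0601, 0.2509]
tcp_rot: [0.932, 1.358, -0.935]
wrist_force: [-2.9, -0.2, 5.7]
grip_width: 0.0154
```

The weight is now on the rail (+5.7 N, z 0.251 as at the grasp). I'll hold briefly, then release.

Call:
send_rows --plan '[{"claw": 0, "x": 0, "y": 0, "z": 0, "yaw": 0}, {"claw": 0, "x": 0, "y": 0, "z": 0, "yaw": 0}, {"claw": 0.3, "x": 0, "y": 0, "z": 0, "yaw": 0}, {"claw": 0.6, "x": 0, "y": 0, "z": 0, "yaw": 0}, {"claw": 1, "x": 0, "y": 0, "z": 0, "yaw": 0}, {"claw": 1, "x": 0, "y": 0, "z": 0, "yaw": 0}, {"claw": 1, "x": 0, "y": 0, "z": 0, "yaw": 0}]'

```text
time: 11.4
position: [0.5221, 0.0601, 0.2509]
tcp_rot: [0.932, 1.358, -0.935]
wrist_force: [0.4, -0.8, -0.5]
grip_width: 0.0855
```

```bash
python3 w.py w9|head -3
```

```text
[0.52212226 0.06011108 0.25092221] [[0.002, 0.933, 0.36], [-0.003, 0.36, -0.933], [-1.0, 0.0, 0.004]] 11.4 [ 0.43897892 -0.79863882 -0.50665993] 0.08547284072513649
tcp local [[0.00086835 0.07891864 0.25092221]]
grip 0
```

View pics/w9.png

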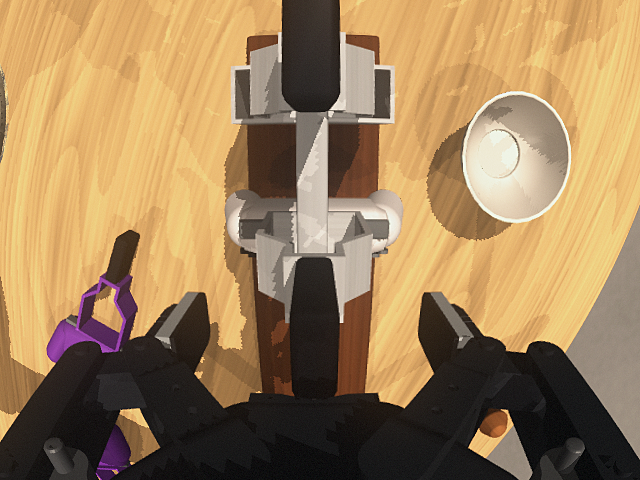

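The gripper is open and the hanger is upright at (315,300). I'll retreat straight up.

Call:
send_rows --plan '[{"claw": 1, "x": 0, "y": 0, "z": 15, "yaw": 0}, {"claw": 1, "x": 0, "y": 0, "z": 40, "yaw": 0}, {"claw": 1, "x": 0, "y": 0, "z": 80, "yaw": 0}, {"claw": 1, "x": 0, "y": 0, "z": 120, "yaw": 0}, {"claw": 1, "x": 0, "y": 0, "z": 140, "yaw": 0}, {"claw": 1, "x": 0, "y": 0, "z": 140, "yaw": 0}, {"claw": 1, "x": 0, "y": 0, "z": 140, "yaw": 0}, {"claw": 1, "x": 0, "y": 0, "z": 140, "yaw": 0}]'

```text
time: 12.45
position: [0.5217, 0.0601, 0.3898]
tcp_rot: [0.932, 1.36, -0.936]
wrist_force: [0.4, -0.2, -0.1]
grip_width: 0.0854
```

```bash
python3 w.py w10|head -2; python3 - <<'E'
from h import *
for i in range(1):
    st=monitor.read_state();s=optics.snapshot('wrist');P=wcloud(st,s)[s['depth']>0];L=fitall(P)
    for n,y in(('ctrl',.079),('caddy',.173)):
        q=L[(abs(L[:,0])<.03)&(abs(L[:,1]-y)<.035)&(L[:,2]>.268)&(L[:,2]<.29)];print(n,len(q),np.percentile(q,[2,50,98],axis=0).round(4).tolist() if len(q) else '')
s=optics.snapshot('scene');cv2.imwrite('pics/s10.png',cv2.resize(s['frame'][150:350,230:460],(690,600),interpolation=2));P=cloud(s)
for l in('caddy','bowl','figurine'):
    for r in nets.outline_of('scene',l)[:1]:
        m=r['mask']&(s['depth']>0);print(l,round(r['confidence'],2),np.round(r['extent']),np.median(P[m],0).round(3))
E
```

```text
[0.52168458 0.06011491 0.38978996] [[-0.0, 0.933, 0.36], [-0.003, 0.36, -0.933], [-1.0, -0.002, 0.003]] 12.45 [ 0.36124367 -0.17537316 -0.12063307] 0.08537872562447518
tcp local [[0.00046156 0.0790802  0.38978996]]
ctrl 1192 [[-0.0061, 0.0625, 0.271], [0.0014, 0.0804, 0.2746], [0.0089, 0.0963, 0.2761]]
caddy 1322 [[-0.0073, 0.1591, 0.2724], [0.0004, 0.1758, 0.2747], [0.008, 0.1925, 0.2763]]
caddy 0.93 [367. 205.  32.  67.] [0.506 0.145 0.128]
bowl 0.6 [413. 260.  44.  35.] [0.673 0.198 0.027]
figurine 0.94 [360. 328.  24.  34.] [ 0.816 -0.099  0.051]
```

View pics/s10.png

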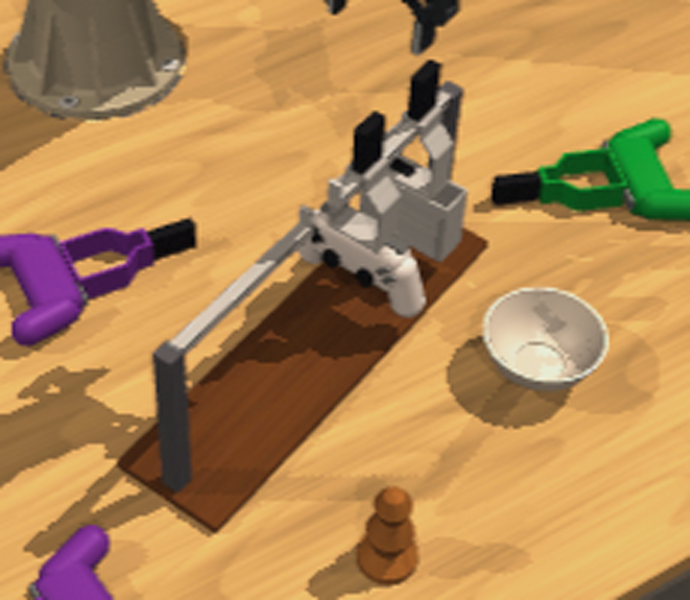

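The scene view shows the controller hanging level on the caddy's rail at about (365,220), and the bowl, figurine and caddy look unmoved. Handing in.

```bash
python3 -c "
from plant import ticket
print(ticket.finish_job())"
```

```text
the job is handed in; nothing more can be done
None
```

The white controller now hangs on the caddy's rail, and I handed the job in with the robot clear of everything. I pinched its grip block, lifted it about 46 mm, carried it over the gap and lowered it 79 mm past the middle. I let go only once the wrist force went from −3.4 N to +5.7 N, which showed the rail had taken the weight. The time on the clock was about 12.5 s of the 38 s allowed.

- **Controller:** the wrist camera put its grip top at z ≈ 0.275 m, the same height as before the move. It was about 1 mm off the rail's centre line and looked upright.
- **Caddy, bowl and figurine:** all were within a few mm of their first positions. The caddy's outline shifted about 8 mm, probably because of the network's mask, since its grip block, measured from a different camera, was within about 3 mm of the starting estimate.
- **Disagreements:** the scene and top cameras differed by about 5 mm in x, so I used the average and the wrist camera confirmed it. One move call was refused for missing yaw values and did nothing.

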